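Set a power board and torch up for inspection

ROBOT

A 6-joint arm with a two-finger parallel gripper is mounted at the origin on the work surface. World frame = base frame: x ahead of the robot, y to its left, z up, the work surface at z = 0. Lengths are in m, angles in rad, forces in N, time in s.
With the tool pointing down it reaches from about 0.25 to 0.775 m from the base axis. Payload 4 kg.
Tool frame: the origin (TCP) lies between the finger pads; the fingertips stand 11 mm ahead of it and the grasp point (between the pads) lies 8 mm behind it (robot.tip_extent is the z of the fingertips in the tool frame, in m); z points along the fingers, y is the line along which they close (so a half turn about z gives the same grasp; the last joint's range is limited). The gripper opens to 94 mm and grips with 3 to 60 N. Pads are 16 mm wide; open, the fingers measure 119 mm over their backs; the gripper's body (75 mm by 177 mm) begins 78 mm behind the grasp point.
Start: joints at [1.206, 0.087, 1.371, -0, 1.684, -0.103], TCP at [0.142, 0.531, 0.183] pointing down, gripper open.
Joint ranges: [-3.1, 3.1], [-0.76, 2.03], [0.27, 2.55], [-1.08, 4.22], [0.17, 2.65], [-2.57, 2.57]. Speed limits (rad/s): [2.79, 2.79, 3.14, 3.14, 3.14, 3.14].

INTERFACE

Orientations are given as [roll, pitch, yaw] about the fixed x, y, z axes, in that order (R = Rz(yaw) Ry(pitch) Rx(roll)).
In Python, from bench import robot, imaging gives the robot as it stands.
- The arm moves only by the shell command python3 -m pendant 'ROWS'. ROWS is JSON, a list of rows, each a list of 7 numbers: the shift along the world's x, y, z in cm, then the turn, a rotation vector about the world's x, y, z in degrees, then the opening, from 0 (shut) to 1 (fully open). In form: [[dx, dy, dz, ax, ay, az, jaw], ...]. A call has 1 to 8 rows; each row shifts and turns the commanded pose from where the row before left it; what a row does not reach is not made up. A row lasts 1/10 s, in which the tool goes at most 50 mm and 8.59 degrees, less where a joint would pass 70% of its speed; a pose out of reach is approached as far as the arm can. A call is refused whole if a number of a shift passes 5 or a number of a turn 8.59, either way. A call with a gripper value outside its range is refused whole. The fingers move at their own pace and stop on an object; the grip force is fixed at half the most. Time passes only in rows, so rows that do not move let the fingers close. It gives the time, the measured TCP pose, the force, the opening and the grip force at its end, in the units of the state.
- robot.get_obs(): the state, without advancing time (a new reading comes with each control period).
- imaging.snapshot(name): name is "scene" or "top" or "wrist"; returns the picture (420x560x3 uint8, red, green, blue); there is no depth.
- imaging.camera_params(name): a dict with "camera_matrix" (3x3 intrinsics, pixels), "R" (3x3) and "t" (3): a world point X has camera coordinates R X + t. Camera axes: x right, y down, z forward; pixel columns grow to the right and rows downward; lengths in m; the calibration is good to about 2 mm. The wrist camera is an equidistant fisheye: a pixel r from the principal point sees the ray r / f radians off the axis. A picture is of the moment at which its call begins: read the wrist's pose just before it. camera_params takes no time and is no camera call; for the wrist camera it gives the pose at the moment of the call.
- robot.close_job(): hands the job in; it is judged then, once.
The state is a dict: "time": time; "joint_positions": joint angles; "qvel": joint speeds; "joint_torque": joint torques, N m; "tool_pos": TCP position; "ee_rot": TCP orientation; "wrist_force": force on the tool from outside, world axes, zero at the start; "wrist_torque": the same for the moment, N m; "width": finger opening in m; "finger_force": force on a finger pad.
Only numpy, scipy, OpenCV 4.12 (cv2) and the standard library are available. Lean on these libraries where they do the work, as an engineer would, in place of code of your own. Each camera call takes 0.05 s, during which the arm holds its last target. There are 200 camera calls.

TASK

Get the brown power board ready for inspection: set it down gently, components up, on the two narrow ledges of the aluminium board rest, level, between the lips and not hanging past the ledges' ends. Also lay the green torch down gently in both forks of the green sloping cradle, lens at the low end, with its barrel in the forks and its thicker ends outside them. Let go of both and leave the other things on the bench where they are.

Things in the scene. Friction and masses are not known exactly. Their poses are not given: they have to be found in the camera images.
- power_board: brown circuit board 110 x 64 x 3 mm, flat on the bench, about 0.2 kg. Origin: centre of its underside; x along its length, z up. Grip it across y by the finned aluminium heat sink in its middle, 50 mm (x) x 14 mm (y), top 37 mm above the underside. No other tall parts within 25 mm of the middle in x; up to 25 mm high nearer the ends. Either way round is right
- board_rest: fixed rest: dark base 150 x 84 x 8 mm with two upright aluminium walls. Origin: centre of its underside; x from wall to wall (the board's length goes along x), y along the walls. Wall tops are ledges 52 mm above the bench, 84 mm long (y), 14 mm wide (46 to 60 mm from the centre in x); outside each a 4 mm lip rises 5 mm. 120 mm between the lips
- rest_top (a point): point of the board rest midway between the ledges, at the height of their tops (52 mm above the bench): where the board's origin belongs
- torch: green torch 150 mm long, about 0.16 kg. Origin: on its axis, half way along; x towards the lens. Round barrel 26 mm in diameter for 46 mm either side of the origin; thicker hexagonal ends, 34 mm across flats, on which it lies, axis level 17 mm above the bench. Lens end: black rim 12 mm long, pale lens; tail: red cap
- torch_lens (a point): centre of the torch's lens face, 75 mm from the torch's origin
- green_seat: two V forks on the green cradle (base 112 x 66 x 10 mm, fixed). Origin: where the torch's origin lies when seated, 80 mm above the bench over the base's centre. x: along the seated torch, down the slope (0.31 rad), where the lens points; y level. Forks 8 mm thick, at x = -30 and +30 mm, free space between; 90 degree Vs open upwards, arms reach 22 mm sideways, 4 mm above the axis
- blue_seat: the same two forks on a blue cradle of the same size and axes; it is for another tool and stays empty
- screwdriver: blue-handled screwdriver about 170 mm long lying on the bench; leave it. Origin near its middle
- parts_tin: small open steel bowl, 54 mm across and 22 mm high; leave it. Origin: centre of its underside
- logic_board: small green circuit board 50 x 36 x 9 mm; leave it. Origin: centre of its underside
- solder_spool: steel spool 60 mm across, 40 mm high, standing upright; leave it. Origin: centre of its underside
- multimeter: yellow multimeter 85 x 170 x 45 mm lying on its back; leave it. Origin: centre of its underside
Mind the look-alikes: they are no part of the job. Of the things shaped like the part that bears green_seat, the green one is meant.

How it is judged:
By the outcome, as a careful person would: the job done as asked, in the order asked, and still so for the second after the job is handed in, with the robot touching nothing.
It also fails if it takes over 51 s, if anything falls off the work surface, if the arm or the gripper's body presses on something with over 40 N, if the wrist force passes 120 N, or if a joint passes its speed limit or range.

## Working session

There is one attempt and no reset: what is moved stays moved. The work goes in short steps, Python scripts to look and compute and a shell command to move; the robot and the scene stay as the last step left them, time stands still between calls to the robot, and variables do not carry over. Pictures are saved under pics/ and viewed, at most 10 in all, crops included, and the job is handed in when it is done.

```bash
mkdir -p pics; ls
python3 - <<'E'
from bench import robot, imaging
import cv2
for n in("scene","top"):
    im=imaging.snapshot(n); cv2.imwrite(f"pics/{n}1.png",im[:,:,::-1])
    p=imaging.camera_params(n); print(n,p)
o=robot.get_obs();print(o)
E
```

```text
pics
scene {'camera_matrix': array([[382.14066831,   0.        , 278.46591751],
       [  0.        , 382.14066831, 217.24576785],
       [  0.        ,   0.        ,   1.        ]]), 'R': array([[-0.60588086,  0.79552704, -0.00671641],
       [ 0.54583456,  0.40954122, -0.73098606],
       [-0.57876853, -0.44655651, -0.68235934]]), 't': array([ 0.29479771, -0.23385933,  1.40652367])}
top {'camera_matrix': array([[399.83264991,   0.        , 279.11544395],
       [  0.        , 399.83264991, 208.40594067],
       [  0.        ,   0.        ,   1.        ]]), 'R': array([[-0.01220016, -0.99984011,  0.01307329],
       [-0.99574601,  0.01095398, -0.09148714],
       [ 0.09132931, -0.01413383, -0.99572044]]), 't': array([0.00869554, 0.53340494, 1.3891396 ])}
{'time': 0.1, 'joint_positions': array([ 1.20590865e+00,  8.78652493e-02,  1.37209180e+00,  1.14395932e-05,
        1.68361196e+00, -1.03104380e-01]), 'qvel': array([ 1.87811753e-03, -2.68946504e-04, -4.18064047e-03, -2.52360984e-04,
        1.18406138e-03, -9.47112976e-05]), 'joint_torque': array([ 1.85964571e-03, -3.41251695e+01, -3.03301263e+01,  7.21360766e-02,
        3.04278103e-02, -1.14245743e-04]), 'tool_pos': array([0.14215038, 0.53075234, 0.18203568]), 'ee_rot': array([-3.13962796e+00, -2.14719036e-04,  2.87981042e+00]), 'wrist_force': array([ 0.1631844 ,  0.95108994, -0.02921731]), 'wrist_torque': array([ 0.01820661, -0.04610119, -0.00027022]), 'finger_force': 0.0, 'width': 0.09408546996699423}
```

View pics/top1.png

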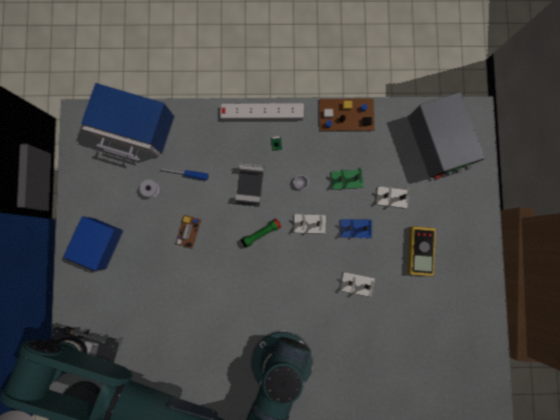

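View pics/scene1.png

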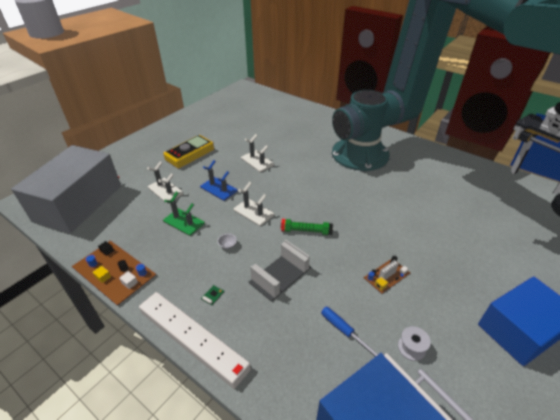

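The top view shows the following. Brown board candidates are the small one with a heat sink at (188,232) and a larger one with no sink at (347,115), so I pick the first. The torch is at (261,233), with its red cap at (278,224). The rest is at (250,184). The cradles are green (347,179), blue (355,229), and white (392,197), (310,224) and (357,284), so I pick the green one.

```bash
cat > h.py <<'E'
import numpy as np, cv2
from bench import robot, imaging
def ray(p,n,uv):
    K=p["camera_matrix"]; d=np.array([(uv[0]-K[0,2])/K[0,0],(uv[1]-K[1,2])/K[1,1]])
    if n=="wrist":
        r=np.linalg.norm(d); v=np.array([*(d/max(r,1e-9)*np.sin(r)),np.cos(r)])
    else: v=np.array([*d,1.])
    return -p["R"].T@p["t"], p["R"].T@v
def plane(p,n,uv,z):
    c,v=ray(p,n,uv); return c+v*(z-c[2])/v[2]
def proj(p,n,X):
    K=p["camera_matrix"]; c=p["R"]@np.asarray(X,float)+p["t"]
    if n=="wrist":
        r=np.hypot(c[0],c[1]); q=c[:2]/max(r,1e-9)*np.arctan2(r,c[2])
    else: q=c[:2]/c[2]
    return np.array([K[0,0]*q[0]+K[0,2],K[1,1]*q[1]+K[1,2]])
def mask(im,lo,hi):
    return cv2.inRange(cv2.cvtColor(im,cv2.COLOR_RGB2HSV),np.array(lo),np.array(hi))
def blobs(m,amin=15):
    n,l,s,c=cv2.connectedComponentsWithStats(m)
    return [(c[i].round(1),s[i].tolist(),cv2.minAreaRect(np.argwhere(l==i)[:,::-1].astype(np.float32))) for i in range(1,n) if s[i][4]>=amin]
E
python3 - <<'E'
from h import *
im=cv2.imread("pics/top1.png")[:,:,::-1]
p=imaging.camera_params("top")
for nm,lo,hi in[("green",(50,120,40),(75,255,255)),("red",(0,150,80),(6,255,255)),("brown",(8,100,50),(20,255,190))]:
    for c,s,r in blobs(mask(im,lo,hi)):
        if s[0]>60 and s[1]<300: print(nm,c,s,[np.round(x,1) for x in r], plane(p,"top",c,.017 if nm!="brown" else .003).round(3))
for nm,uv,z in [("board",(188,232),.003),("rest",(250,184),.03),("cradle",(347,179),.01),("torch",(261,233),.017)]: print(nm,plane(p,"top",uv,z).round(3))
a=cv2.resize(im[150:260,160:300],None,fx=4,fy=4,interpolation=cv2.INTER_CUBIC)
b=cv2.resize(im[160:200,320:380],None,fx=4,fy=4,interpolation=cv2.INTER_CUBIC)
o=np.zeros((440,800,3),np.uint8);o[:,:560]=a;o[:160,560:]=b
cv2.imwrite("pics/crop1.png",o[:,:,::-1])
print(imaging.camera_params("wrist"))
E
```

```text
green [276.3 143.5] [272, 139, 9, 11, 56] [array([275.9, 144.2]), array([9.8, 8. ]), np.float64(78.7)] [0.769 0.01  0.017]
green [345.9 179.2] [332, 169, 30, 20, 399] [array([346.6, 179. ]), array([17.1, 28.7]), np.float64(83.7)] [ 0.637 -0.238  0.017]
green [259.8 233.2] [244, 221, 33, 25, 235] [array([259.9, 233.3]), array([ 8.9, 34.8]), np.float64(59.3)] [0.447 0.072 0.017]
red [277.2 222.9] [275, 219, 5, 9, 19] [array([277.3, 222.8]), array([8.9, 2.1]), np.float64(59.0)] [0.483 0.01  0.017]
brown [346.7 114.4] [319, 99, 55, 32, 1258] [array([346. , 114.5]), array([54., 31.]), np.float64(-0.0)] [ 0.88  -0.251  0.003]
brown [521.8 292.8] [517, 208, 21, 154, 1121] [array([525.5, 284.6]), array([153.3,  20. ]), np.float64(88.8)] [ 0.225 -0.855  0.003]
brown [188.9 231.7] [180, 215, 18, 33, 225] [array([187.8, 231.2]), array([16.7, 30.1]), np.float64(14.0)] [0.456 0.324 0.003]
board [0.455 0.328 0.003]
rest [0.621 0.105 0.03 ]
cradle [ 0.639 -0.244  0.01 ]
torch [0.448 0.067 0.017]
{'camera_matrix': array([[325.1922621 ,   0.        , 289.32008485],
       [  0.        , 325.1922621 , 209.26889935],
       [  0.        ,   0.        ,   1.        ]]), 'R': array([[ 0.25921294,  0.96581958, -0.00109467],
       [ 0.93082734, -0.24951884,  0.26702212],
       [ 0.25762204, -0.07023454, -0.96368978]]), 't': array([-0.55025589, -0.02761972,  0.39139281])}
```

View pics/crop1.png

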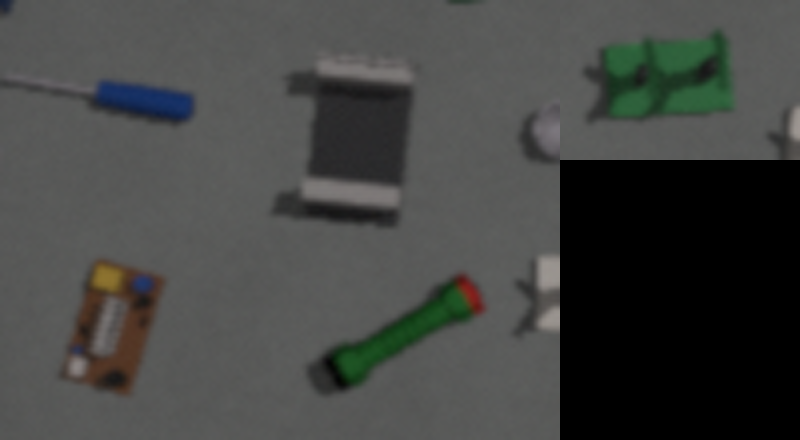

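The crop shows the finned sink in the middle of the brown board. The torch's lens (black rim) is at crop (330,372) and its red cap at (472,293). Next I move over the board for a wrist look.

```bash
python3 -m pendant '[[4,-2.5,1,0,0,0,1],[4,-2.5,1,0,0,0,1],[4,-2.5,1,0,0,0,1],[4,-2.5,1,0,0,0,1],[4,-2.5,1,0,0,0,1],[4,-2.5,1,0,0,0,1],[4,-3,0.5,0,0,0,1],[3,-2.5,0.5,0,0,0,1]]'; python3 -m pendant '[[0,0,0,0,0,0,1],[0,0,0,0,0,0,1]]'
python3 - <<'E'
from h import *
p=imaging.camera_params("wrist"); im=imaging.snapshot("wrist")
cv2.imwrite("pics/w1.png",im[:,:,::-1]); np.savez("pics/w1.npz",**p)
o=robot.get_obs(); print(o["tool_pos"],o["ee_rot"])
E
```

```text
time: 0.9
tool_pos: [0.4541, 0.3244, 0.2526]
ee_rot: [-3.141, -0.0, 2.878]
wrist_force: [0.7, 1.2, 0.4]
width: 0.0941
finger_force: 0.0
time: 1.1
tool_pos: [0.4524, 0.3258, 0.2523]
ee_rot: [-3.141, -0.002, 2.878]
wrist_force: [0.4, -0.5, -0.0]
width: 0.0941
finger_force: 0.0
[0.45167477 0.32653729 0.25243968] [-3.14116547e+00 -1.42012617e-03  2.87961937e+00]
```

View pics/w1.png

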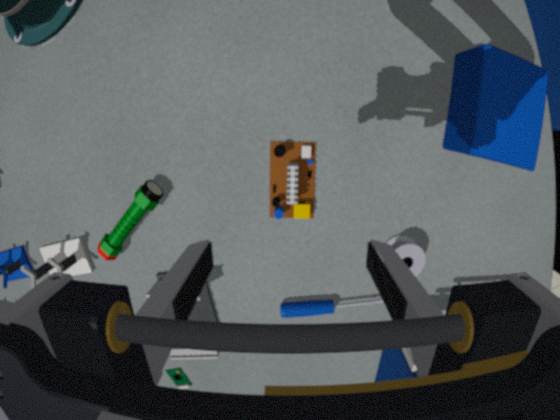

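The wrist view shows the board at (293,180) with its sink at (292,185), the torch from (150,192) at the lens to (107,248) at the red cap, and the rest behind the left finger. Now I measure the board and the torch.

```bash
cat >> h.py <<'E'
def wrect(p,n,m,z):
    pts=np.argwhere(m)[:,::-1]; W=np.array([plane(p,n,u,z)[:2] for u in pts],np.float32)
    r=cv2.minAreaRect(W*1000); b=cv2.boxPoints(r); e=[b[1]-b[0],b[2]-b[1]]; e=max(e,key=np.linalg.norm)
    return np.round(r[0],1),np.round(r[1],1),round(np.degrees(np.arctan2(e[1],e[0]))%180,2)
def big(m,box):
    k=np.zeros_like(m); x0,y0,x1,y1=box; k[y0:y1,x0:x1]=m[y0:y1,x0:x1]
    return k
E
python3 - <<'E'
from h import *
im=cv2.imread("pics/w1.png")[:,:,::-1]; p=dict(np.load("pics/w1.npz"))
br=big(mask(im,(3,90,60),(25,255,255)),(255,125,330,230)); print("board w",wrect(p,"wrist",br,.003))
sk=big(mask(im,(0,0,150),(179,60,255)),(283,162,302,208)); print("sink w",wrect(p,"wrist",sk,.036), sk.sum()//255)
g=big(mask(im,(45,120,40),(80,255,255)),(80,160,180,280)); print("torch w",wrect(p,"wrist",g,.017))
r=big(mask(im,(0,150,80),(8,255,255)),(80,160,180,280)); print("red w",wrect(p,"wrist",r,.017))
a=im[170:210,130:180]; 
t=cv2.imread("pics/top1.png")[:,:,::-1]; q=imaging.camera_params("top")
print("board t",wrect(q,"top",big(mask(t,(3,80,40),(25,255,255)),(170,205,210,260)),.003))
print("torch t",wrect(q,"top",big(mask(t,(45,100,30),(80,255,255)),(238,215,285,255)),.017))
# rest from top: bright wall
wl=big(mask(t,(0,0,110),(179,60,255)),(225,155,275,215))
for c,s,rr in blobs(wl): print(c,s)
n,l,s,c=cv2.connectedComponentsWithStats(wl)
for i in range(1,n):
    if s[i][4]>15: print("wall t",wrect(q,"top",(l==i),.055))
E
```

```text
board w (array([458.4, 329.6]), array([ 62.9, 110.7]), np.float32(164.16))
sink w (array([458. , 329.1]), array([10.6, 49.5]), np.float32(164.91)) 192
torch w (array([452.2,  64.2]), array([ 36.4, 134.7]), np.float32(120.18))
red w (array([489. ,   2.5]), array([35.3, 16.6]), np.float32(36.93))
board t (array([458. , 328.7]), array([ 62.9, 107.1]), np.float32(164.38))
torch t (array([446.8,  71.3]), array([ 33.2, 125. ]), np.float32(119.38))
[250.5 167.3] [240, 165, 23, 5, 64]
[247.  197.7] [236, 195, 23, 6, 95]
wall t (array([675.5,  99.4]), array([77.9, 10.1]), np.float32(82.64))
wall t (array([569.1, 113.8]), array([77.7, 14.2]), np.float32(83.01))
```

```bash
python3 -m pendant '[[3,-4,0.2,0,0,0,1],[3,-4,0.2,0,0,0,1],[3,-4,0.2,0,0,0,1],[3,-4,0.2,0,0,0,1],[3,-4,0.2,0,0,0,1],[3,-4,0.2,0,0,0,1],[3,-4,0.2,0,0,0,1],[3,-4,0.2,0,0,0,1]]'; python3 -m pendant '[[0,0,0,0,0,0,1],[0,0,0,0,0,0,1]]'
python3 - <<'E'
from h import *
p=imaging.camera_params("wrist"); im=imaging.snapshot("wrist")
cv2.imwrite("pics/w2.png",im[:,:,::-1]); np.savez("pics/w2.npz",**p)
for n,X in(("rest",(.622,.107,.052)),("cr",(.639,-.244,.01)),("torch",(.45,.068,.017))): print(n,proj(p,"wrist",X))
E
```

```text
time: 1.95
tool_pos: [0.6924, 0.0075, 0.2691]
ee_rot: [3.141, -0.0, 2.883]
wrist_force: [1.1, 0.9, -0.1]
width: 0.0942
finger_force: 0.0
time: 2.15
tool_pos: [0.6918, 0.0077, 0.2673]
ee_rot: [3.141, -0.003, 2.88]
wrist_force: [0.1, 0.5, -0.3]
width: 0.0939
finger_force: 0.0
rest [349.22661732 110.88650614]
cr [125.34581119 188.00803972]
torch [285.3269839    4.09353838]
```

View pics/w2.png

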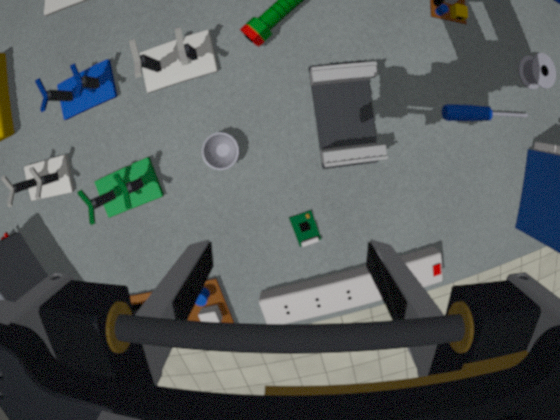

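The rest's walls are at about (344,72) and (354,155). The green cradle is at (128,188). Its left fork, at (90,205), stands taller, so the low end is to the right (+y). I enlarge both to pick edges.

Run:
```python
from h import *
im=cv2.imread("pics/w2.png")
f=lambda a:cv2.resize(a,None,fx=5,fy=5,interpolation=cv2.INTER_CUBIC)
o=np.zeros((600,800,3),np.uint8); a=f(im[145:235,72:172]); b=f(im[50:175,305:395][:, :60]) ; o[:450,:500]=a; o[:600,500:]=b[:600]
cv2.imwrite("pics/crop2.png",o)
g=cv2.cvtColor(im,cv2.COLOR_BGR2RGB);p=dict(np.load("pics/w2.npz"))
wl=big(mask(g,(0,0,165),(179,50,255)),(300,50,395,180))
n,l,s,c=cv2.connectedComponentsWithStats(wl)
for i in range(1,n):
    if s[i][4]>40: print("wall",c[i],s[i],wrect(p,"wrist",(l==i),.055))
dk=big(mask(g,(0,0,0),(179,255,75)),(300,55,385,165))
n,l,s,c=cv2.connectedComponentsWithStats(dk)
for i in range(1,n):
    if s[i][4]>300: print("base",c[i],s[i],wrect(p,"wrist",(l==i),.008))
gm=big(mask(g,(45,120,40),(80,255,255)),(70,140,175,230)); print(wrect(p,"wrist",gm,.01))
```

```text
base [345.04433631 114.54717491] [ 312   80   73   70 3699] (array([626.5, 113.8]), array([94.6, 93.9]), np.float32(83.73))
(array([ 640.5, -261.9]), array([ 64.9, 154.4]), np.float32(93.45))
```

View pics/crop2.png

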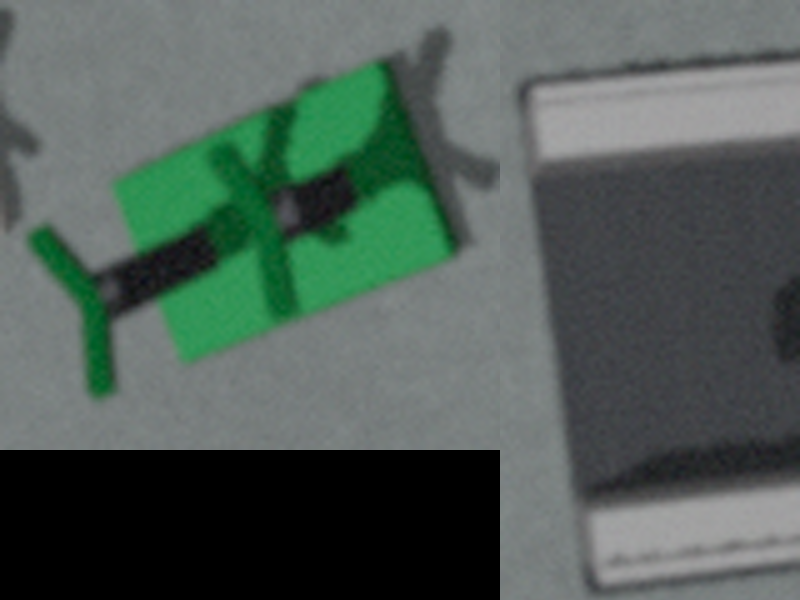

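The crop shows the cradle base corners at crop (113,184), (390,60), (460,250) and (185,362). The forks' upper ends stand toward the left, so left is the high end. The rest walls' left ends run from (525,85) to (540,165) and from (590,510) to (597,590).

Run:
```python
from h import *
im=cv2.imread("pics/w2.png");g=cv2.cvtColor(im,cv2.COLOR_BGR2RGB);p=dict(np.load("pics/w2.npz"))
cs=[plane(p,"wrist",(72+(u+.5)/5-.5,145+(v+.5)/5-.5),.01)[:2] for u,v in((113,184),(390,60),(460,250),(185,362))]
cs=np.array(cs)*1000; print(cs.round(1),"centre",cs.mean(0).round(1),"sides",[np.linalg.norm(cs[i]-cs[i-1]).round(1) for i in range(4)])
for a,b in((0,1),(3,2)): d=cs[b]-cs[a]; print("axis deg",np.degrees(np.arctan2(d[1],d[0])).round(2))
hsv=cv2.cvtColor(g,cv2.COLOR_RGB2HSV); print(hsv[72,344],hsv[155,354],hsv[60,290],hsv[65,330])
for th in(148,160):
  wl=big(mask(g,(0,0,th),(179,60,255)),(300,50,395,180))
  n,l,s,c=cv2.connectedComponentsWithStats(wl)
  for i in range(1,n):
    if s[i][4]>150: print(th,"wall",c[i],s[i],wrect(p,"wrist",(l==i),.052))
# fork tip check: fork at seat x=+-30, axis height
yaw=np.radians(94)
```

```text
[[ 611.5 -298.8]
 [ 605.5 -185.5]
 [ 667.4 -182.7]
 [ 675.  -294.8]] centre [ 639.8 -240.4] sides [np.float64(63.6), np.float64(113.4), np.float64(61.9), np.float64(112.4)]
axis deg 93.01
axis deg 93.87
[  0   0 161] [  0   0 161] [ 95  12 130] [110   6 128]
148 wall [343.38064516  71.22322581] [313  63  63  18 775] (array([569.8, 114.5]), array([83.5, 17.4]), np.float32(82.95))
148 wall [354.12927757 153.1026616 ] [324 146  62  16 526] (array([677.2, 101.2]), array([82.8, 12. ]), np.float32(83.27))
160 wall [340.37113402  73.14175258] [313  67  62  13 388] (array([572.2, 113.5]), array([80. , 10.3]), np.float32(83.25))
160 wall [352.3442623  153.14754098] [325 147  59  13 305] (array([676.8, 100.8]), array([78.8,  9.6]), np.float32(84.32))
```

```bash
python3 -m pendant '[[-2.9,4,0,0,0,0,0.7],[-2.9,4,0,0,0,0,0.7],[-2.9,4,0,0,0,0,0.7],[-2.9,4,0,0,0,0,0.7],[-2.9,4,0,0,0,0,0.7],[-2.9,4,-2,0,0,0,0.7],[-2.9,4,-3,0,0,0,0.7],[-3.1,4.1,-4,0,0,0,0.7]]'; python3 -m pendant '[[0,0,-3.5,0,0,-0.5,0.7],[0,0,-3.5,0,0,0,0.7],[0,0,0,0,0,0,0.7],[0,0,0,0,0,0,0.7],[0,0,0,0,0,0,0.7]]'; python3 -c "
from bench import robot;o=robot.get_obs();print((o['tool_pos']*1000).round(1),o['ee_rot'].round(4))"
```

```text
time: 3.0
tool_pos: [0.4677, 0.314, 0.1955]
ee_rot: [3.137, 0.003, 2.885]
wrist_force: [1.2, -0.2, 0.1]
width: 0.0661
finger_force: 0.0
time: 3.5
tool_pos: [0.4717, 0.3115, 0.127]
ee_rot: [3.138, 0.004, 2.872]
wrist_force: [0.3, -0.4, -0.0]
width: 0.0658
finger_force: 0.0
[471.7 311.5 127. ] [3.1377 0.0038 2.872 ]
```

```bash
python3 -m pendant '[[-0.7,0.9,0,0,0,0,0.7],[-0.7,0.9,0,0,0,0,0.7],[0,0,-2.5,0,0,0,0.7],[0,0,-2.5,0,0,0,0.7],[0,0,-1.5,0,0,0,0.7],[0,0,0,0,0,0,0.7],[0,0,0,0,0,0,0.7]]'
python3 - <<'E'
from h import *
p=imaging.camera_params("wrist"); im=imaging.snapshot("wrist")
cv2.imwrite("pics/w3.png",im[:,:,::-1])
o=robot.get_obs();print((o['tool_pos']*1000).round(1),o['ee_rot'].round(4))
E
```

```text
time: 4.2
tool_pos: [0.4571, 0.3287, 0.0593]
ee_rot: [3.141, 0.0, 2.871]
wrist_force: [0.5, 0.5, -0.1]
width: 0.0658
finger_force: 0.0
[457.6 328.9  60. ] [3.1398e+00 1.5000e-03 2.8711e+00]
```

View pics/w3.png

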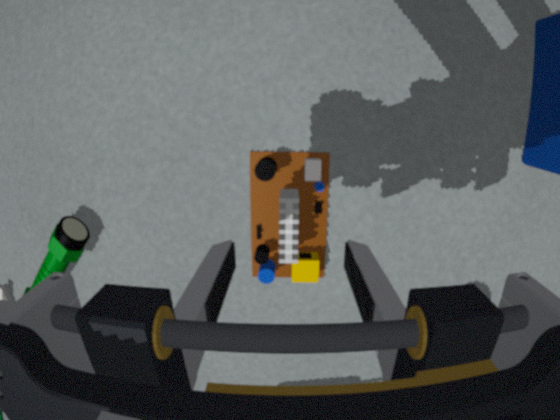

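The sink at (290,225) sits midway between the fingers at (228) and (352). I go down and close.

```bash
python3 -m pendant '[[0,0,-2,0,0,0,0.7],[0,0,-1.3,0,0,0,0.7],[0,0,-0.6,0,0,0,0.7],[0,0,0,0,0,0,0.7],[0,0,0,0,0,0,0],[0,0,0,0,0,0,0],[0,0,0,0,0,0,0],[0,0,0,0,0,0,0]]';python3 -m pendant '[[0,0,0,0,0,0,0],[0,0,0,0,0,0,0],[0,0,0,0,0,0,0]]'
```

```text
time: 5.05
tool_pos: [0.4572, 0.3284, 0.0202]
ee_rot: [3.141, 0.001, 2.871]
wrist_force: [0.3, -0.6, -0.3]
width: 0.0374
finger_force: 0.0
time: 5.35
tool_pos: [0.4569, 0.3283, 0.0197]
ee_rot: [3.141, 0.0, 2.871]
wrist_force: [-0.4, -0.8, -0.5]
width: 0.0132
finger_force: 0.0
```

```bash
python3 -m pendant '[[0,0,0,0,0,0,0],[0,0,0,0,0,0,0],[0,0,1,0,0,0,0],[0,0,2,0,0,0,0],[0,0,3,0,0,0,0]]'
```

```text
time: 5.85
tool_pos: [0.4557, 0.3275, 0.079]
ee_rot: [-3.139, -0.003, 2.871]
wrist_force: [0.0, -0.5, -0.3]
width: 0.0007
finger_force: 0.0
```

Run:
```python
from h import *
p=imaging.camera_params("wrist"); im=imaging.snapshot("wrist"); t=imaging.snapshot("top")
o=robot.get_obs(); tp=o['tool_pos'];print((tp*1000).round(1),o['width'],o['wrist_force'])
for dz in(-.011,0,.008): print(proj(p,"wrist",tp+[0,0,dz]))
f=lambda a,k:cv2.resize(a,None,fx=k,fy=k,interpolation=cv2.INTER_CUBIC)
q=imaging.camera_params("top")
out=np.zeros((420,800,3),np.uint8); out[:,:560]=im; out[:240,560:]=f(t[202:262,158:218],4)
cv2.imwrite("pics/w4.png",out[:,:,::-1])
br=big(mask(im,(3,90,60),(25,255,255)),(200,100,360,300)); print("board w",wrect(p,"wrist",br,.003))
```

```text
[459.9 330.1  85.4] 0.0005172547084260702 [1.36216607 0.79608211 0.25272074]
[293.16366304 243.04558462]
[293.31966944 249.18281458]
[293.44239286 254.03046126]
board w (array([461. , 328.3]), array([ 64.3, 115.2]), np.float32(163.08))
```

View pics/w4.png

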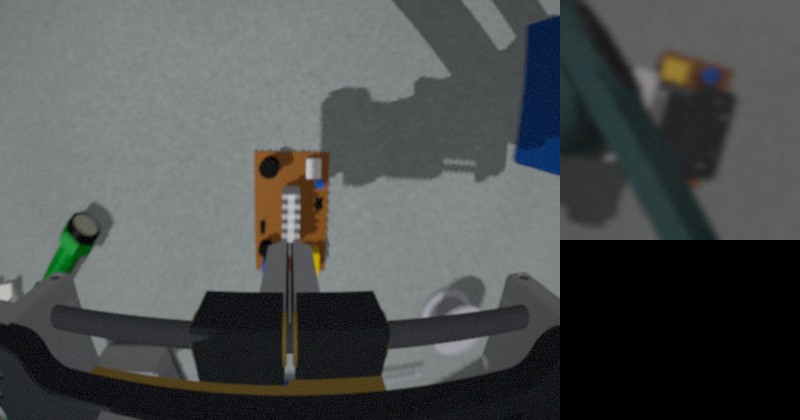

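The fingers closed on nothing. The sink is still at (290,215) and the board appears not to have moved. I check numerically where the sink is relative to the TCP.

Run:
```python
from h import *
p=imaging.camera_params("wrist"); o=robot.get_obs(); print(o['tool_pos'],o['width'],o['finger_force'],o['time'])
c,s=np.cos(np.radians(-15.6)),np.sin(np.radians(-15.6))
for nm,x,y,z in(("c",0,0,.003),("corn",-.055,.032,.003),("corn",-.055,-.032,.003),("corn+",.055,.032,.003),("sink-",-.025,0,.037),("sink+",.025,0,.037)):
    X=[.4583+c*x-s*y,.3293+s*x+c*y,z]; print(nm,proj(p,"wrist",X).round(1))
im=cv2.imread("pics/w3.png")[:,:,::-1]
print([tuple(im[y,290]) for y in range(180,270,6)])
im=cv2.imread("pics/w4.png")[:,:560,::-1]
print([tuple(im[y,290]) for y in range(170,250,6)])
```

```text
[0.45991458 0.33009906 0.08541626] 0.0005172547084260702 0.0 5.95
c [286.1 205.9]
corn [322.7 145.2]
corn [249.5 145.3]
corn+ [319.5 261. ]
sink- [286.  186.6]
sink+ [286.1 245.9]
[(np.uint8(134), np.uint8(86), np.uint8(38)), (np.uint8(80), np.uint8(47), np.uint8(21)), (np.uint8(92), np.uint8(89), np.uint8(92)), (np.uint8(93), np.uint8(94), np.uint8(94)), (np.uint8(114), np.uint8(113), np.uint8(114)), (np.uint8(111), np.uint8(113), np.uint8(115)), (np.uint8(167), np.uint8(168), np.uint8(169)), (np.uint8(197), np.uint8(200), np.uint8(202)), (np.uint8(175), np.uint8(176), np.uint8(176)), (np.uint8(183), np.uint8(184), np.uint8(185)), (np.uint8(191), np.uint8(192), np.uint8(194)), (np.uint8(173), np.uint8(175), np.uint8(174)), (np.uint8(194), np.uint8(196), np.uint8(198)), (np.uint8(171), np.uint8(173), np.uint8(172)), (np.uint8(142), np.uint8(107), np.uint8(75))]
[(np.uint8(132), np.uint8(83), np.uint8(36)), (np.uint8(130), np.uint8(81), np.uint8(30)), (np.uint8(91), np.uint8(55), np.uint8(20)), (np.uint8(82), np.uint8(82), np.uint8(81)), (np.uint8(139), np.uint8(141), np.uint8(143)), (np.uint8(178), np.uint8(179), np.uint8(178)), (np.uint8(185), np.uint8(187), np.uint8(188)), (np.uint8(175), np.uint8(175), np.uint8(176)), (np.uint8(188), np.uint8(189), np.uint8(192)), (np.uint8(185), np.uint8(187), np.uint8(189)), (np.uint8(176), np.uint8(173), np.uint8(177)), (np.uint8(180), np.uint8(182), np.uint8(183)), (np.uint8(136), np.uint8(138), np.uint8(138)), (np.uint8(85), np.uint8(86), np.uint8(89))]
```

```bash
python3 -m pendant '[[0.2,0.2,0,0,0,0,0.6],[0,0,0,0,0,0,0.6],[0,0,-1,0,0,0,0.6],[0,0,-2.3,0,0,0,0.6],[0,0,-2.3,0,0,0,0.6],[0,0,-1,0,0,0,0.6],[0,0,-0.1,0,0,0,0.6],[0,0,0,0,0,0,0.2]]';python3 -m pendant '[[0,0,0,0,0,0,0],[0,0,0,0,0,0,0],[0,0,0,0,0,0,0],[0,0,0,0,0,0,0]]';python3 -m pendant '[[0,0,0,0,0,0,0]]';python3 -m pendant '[[0,0,0,0,0,0,0]]';python3 -m pendant '[[0,0,0,0,0,0,0]]'
```

```text
time: 6.75
tool_pos: [0.4588, 0.3302, 0.0123]
ee_rot: [-3.141, -0.001, 2.871]
wrist_force: [0.3, 0.5, 0.6]
width: 0.0509
finger_force: 0.0
time: 7.15
tool_pos: [0.4592, 0.3304, 0.0133]
ee_rot: [3.141, 0.001, 2.871]
wrist_force: [-0.8, -1.6, 0.4]
width: 0.0195
finger_force: 1.4
time: 7.25
tool_pos: [0.4589, 0.3298, 0.013]
ee_rot: [-3.141, 0.0, 2.871]
wrist_force: [-0.3, -2.5, 1.9]
width: 0.0127
finger_force: 30.0
time: 7.35
tool_pos: [0.4589, 0.3298, 0.013]
ee_rot: [-3.141, 0.0, 2.871]
wrist_force: [-0.7, -2.6, 3.2]
width: 0.0126
finger_force: 30.0
time: 7.45
tool_pos: [0.459, 0.3298, 0.013]
ee_rot: [-3.141, 0.0, 2.871]
wrist_force: [-1.2, -3.1, 3.0]
width: 0.0131
finger_force: 30.0
```

Firmly gripped now, at 30 N and 13 mm. I lift slowly.

```bash
python3 -m pendant '[[0,0,0.3,0,0,0,0],[0,0,0.6,0,0,0,0],[0,0,1,0,0,0,0],[0,0,1.5,0,0,0,0],[0,0,2,0,0,0,0],[0,0,2.5,0,0,0,0],[0,0,2.5,0,0,0,0],[0,0,2,0,0,0,0]]'
```

```text
time: 8.25
tool_pos: [0.4596, 0.3308, 0.14]
ee_rot: [3.139, 0.002, 2.871]
wrist_force: [-0.2, -0.6, -2.1]
width: 0.0122
finger_force: 30.0
```

```bash
cat >> h.py <<'E'
def inhand(save):
    p=imaging.camera_params("wrist"); o=robot.get_obs(); im=imaging.snapshot("wrist"); cv2.imwrite(save,im[:,:,::-1])
    tp=o["tool_pos"]; br=big(mask(im,(3,90,60),(25,255,255)),(180,60,400,270)); n,l,s,c=cv2.connectedComponentsWithStats(br)
    i=1+np.argmax(s[1:,4]); W=np.array([plane(p,"wrist",u,tp[2]-.010)-tp for u in np.argwhere(l==i)[:,::-1]])[:,:2]*1000
    y=o["ee_rot"][2]; X=W@[np.cos(y),np.sin(y)]; Y=W@[np.sin(y),-np.cos(y)]
    print("tcp",(tp*1000).round(1),o["ee_rot"].round(4),"pix",s[i],"X max",X.max().round(1),"Y",Y.min().round(1),Y.max().round(1))
    e=[]
    for a in np.arange(-28,29,4.):
        k=abs(Y-a)<1.5
        if k.any(): e.append((a,X[k].max()))
    e=np.array(e); print("end edge fit (slope deg, X at Y=0)",np.degrees(np.arctan(np.polyfit(e[:,0],e[:,1],1)[0])).round(2),np.polyfit(e[:,0],e[:,1],1)[1].round(1),(e[:,1].max()-e[:,1].min()).round(1))
E
python3 -c "
from h import *
inhand('pics/w5.png')"
```

```text
tcp [459.6 330.8 140. ] [3.1388e+00 2.4000e-03 2.8712e+00] pix [ 242  156   97  114 5970] X max 55.2 Y -30.6 33.3
end edge fit (slope deg, X at Y=0) -0.56 54.9 0.9
```

View pics/w5.png

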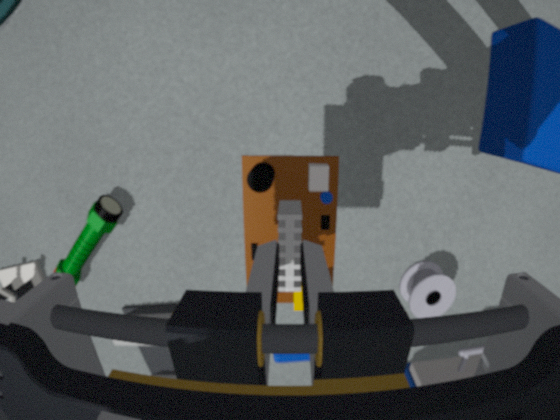

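The board hangs in the grip level and centred: its end edge is at 54.9 mm and its sides at -30.6 and 33.3 mm. I carry it to the rest and turn it +8.6°.

```bash
python3 -m pendant '[[1,-1.4,0,0,0,1,0],[2,-2.7,0,0,0,1.2,0],[2.6,-3.5,0,0,0,1.2,0],[2.7,-3.7,0,0,0,1.2,0],[2.7,-3.7,0,0,0,1.2,0],[2.4,-3.3,0,0,0,1.2,0],[1.8,-2.4,0,0,0,1,0],[1,-1.4,0,0,0,0.6,0]]';python3 -m pendant '[[0.2,-0.2,0,0,0,0,0],[0,0,0,0,0,0,0],[0,0,0,0,0,0,0]]'
```

```text
time: 9.1
tool_pos: [0.6223, 0.1067, 0.1366]
ee_rot: [-3.141, 0.001, 3.019]
wrist_force: [0.5, 1.0, -2.2]
width: 0.0127
finger_force: 30.0
time: 9.4
tool_pos: [0.6223, 0.1084, 0.1368]
ee_rot: [3.141, -0.0, 3.022]
wrist_force: [-0.5, 0.2, -2.2]
width: 0.0126
finger_force: 30.0
```

Run:
```python
from h import *
inhand('pics/w6.png')
p=imaging.camera_params("wrist"); tp=robot.get_obs()["tool_pos"]
im=cv2.imread('pics/w6.png')[:,:,::-1]
for X in((.5695,.114,.057),(.5695-.006,.1145,.057),(.5655,.1145,.057)): print(proj(p,"wrist",X).round(1))
g=cv2.cvtColor(im,cv2.COLOR_RGB2GRAY)
for c in(230,255,290,325,350): print(c,[int(v) for v in g[90:175:2,c]])
row=g[150]; print([int(v) for v in g[140,200:400:4]])
```

```text
tcp [622.3 108.4 136.8] [ 3.1409e+00 -3.0000e-04  3.0222e+00] pix [ 242  156   97  114 5987] X max 55.1 Y -30.7 33.1
end edge fit (slope deg, X at Y=0) -0.25 54.7 0.9
[287.  149.5]
[286.8 142.6]
[287.1 144.9]
230 [135, 136, 138, 136, 137, 134, 139, 139, 139, 133, 136, 140, 145, 141, 139, 139, 138, 137, 138, 136, 140, 141, 137, 138, 139, 138, 141, 137, 137, 135, 136, 139, 137, 144, 142, 142, 139, 139, 137, 139, 141, 138, 135]
255 [135, 135, 140, 140, 137, 135, 135, 134, 136, 139, 137, 137, 133, 139, 138, 142, 142, 143, 114, 71, 74, 74, 56, 47, 80, 128, 178, 181, 179, 177, 179, 177, 158, 110, 100, 99, 98, 73, 18, 20, 13, 13, 22]
290 [137, 137, 141, 137, 144, 143, 139, 137, 140, 143, 137, 137, 144, 140, 143, 141, 138, 114, 79, 42, 44, 37, 40, 46, 79, 141, 179, 178, 175, 175, 177, 178, 158, 84, 54, 55, 58, 55, 57, 57, 60, 56, 57]
325 [136, 138, 137, 138, 141, 144, 141, 140, 140, 137, 140, 139, 138, 136, 139, 139, 140, 129, 87, 50, 41, 36, 44, 46, 75, 95, 112, 113, 111, 112, 114, 109, 106, 70, 51, 56, 65, 95, 115, 128, 127, 125, 127]
350 [137, 132, 134, 137, 136, 142, 135, 137, 138, 133, 133, 132, 126, 86, 86, 87, 86, 84, 84, 82, 85, 79, 81, 85, 81, 86, 87, 87, 85, 89, 83, 85, 85, 85, 83, 85, 85, 83, 82, 87, 83, 87, 84]
[140, 142, 137, 136, 143, 135, 140, 140, 140, 137, 144, 126, 125, 128, 131, 130, 134, 132, 136, 135, 140, 135, 138, 138, 137, 98, 98, 98, 101, 97, 96, 94, 94, 94, 85, 82, 87, 82, 86, 87, 84, 84, 83, 88, 84, 84, 86, 84, 88, 86]
```

The near wall's outer edge is at row 139 and fits my rest centre to within 1 mm. I lower the board.

```bash
python3 -m pendant '[[0.15,-0.2,-1,0,0,0,0],[0,0,-2,0,0,0,0],[0,0,-1.7,0,0,0,0],[0,0,-1.2,0,0,0,0],[0,0,-0.5,0,0,0,0],[0,0,-0.2,0,0,0,0],[0,0,-0.1,0,0,0,0],[0,0,0,0,0,0,0]]';python3 -m pendant '[[0,0,-0.1,0,0,0,0],[0,0,-0.1,0,0,0,0]]'
```

```text
time: 10.25
tool_pos: [0.625, 0.1054, 0.0706]
ee_rot: [3.141, 0.002, 3.021]
wrist_force: [0.7, -0.5, -2.3]
width: 0.0125
finger_force: 30.0
time: 10.45
tool_pos: [0.6248, 0.1053, 0.0683]
ee_rot: [3.141, 0.001, 3.021]
wrist_force: [-0.2, 0.5, -1.4]
width: 0.0124
finger_force: 30.0
```

```bash
python3 -m pendant '[[0,0,-0.1,0,0,0,0],[0,0,0,0,0,0,0]]'; python3 -c "
from bench import robot
print(robot.get_obs()['wrist_torque'])"
```

```text
time: 10.65
tool_pos: [0.6243, 0.1053, 0.0665]
ee_rot: [3.142, -0.0, 3.021]
wrist_force: [-0.1, -0.6, -2.1]
width: 0.0124
finger_force: 30.0
[ 0.02027097  0.04064739 -0.01244165]
```

```bash
python3 -m pendant '[[0,0,-0.1,0,0,0,0],[0,0,0,0,0,0,0]]'; python3 -m pendant '[[0,0,-0.1,0,0,0,0],[0,0,0,0,0,0,0]]'
```

```text
time: 10.85
tool_pos: [0.6243, 0.1053, 0.0655]
ee_rot: [3.142, -0.0, 3.021]
wrist_force: [0.5, -0.5, -2.4]
width: 0.0125
finger_force: 30.0
time: 11.05
tool_pos: [0.6245, 0.1054, 0.0651]
ee_rot: [3.141, 0.0, 3.021]
wrist_force: [-1.6, 0.4, -0.2]
width: 0.0128
finger_force: 30.0
```

Contact, since the weight has come off the wrist. I release and rise.

```bash
python3 -m pendant '[[0,0,-0.03,0,0,0,0],[0,0,0,0,0,0,0.2],[0,0,0,0,0,0,0.5],[0,0,0,0,0,0,0.5],[0,0,0,0,0,0,0.5],[0,0,0,0,0,0,0.5]]'; python3 -m pendant '[[0,0,0.5,0,0,0,0.5],[0,0,1.5,0,0,0,0.5],[0,0,3,0,0,0,0.6],[0,0,4,0,0,0,0.8],[0,0,4,0,0,0,1],[0,0,4,0,0,0,1],[0,0,2,0,0,0,1],[0,0,0,0,0,0,1]]'
```

```text
time: 11.65
tool_pos: [0.6244, 0.1053, 0.0643]
ee_rot: [3.141, 0.0, 3.021]
wrist_force: [-0.0, -0.8, 1.0]
width: 0.046
finger_force: 0.0
time: 12.45
tool_pos: [0.6262, 0.1055, 0.2611]
ee_rot: [3.139, 0.011, 3.021]
wrist_force: [0.4, -0.2, 0.8]
width: 0.0914
finger_force: 0.0
```

```bash
python3 - <<'E'
from h import *
p=imaging.camera_params("wrist"); im=imaging.snapshot("wrist"); cv2.imwrite('pics/w7.png',im[:,:,::-1]); np.savez("pics/w7.npz",**p)
br=mask(im,(3,90,60),(25,255,255)); c,s,z=proj(p,"wrist",(.624,.1075,.055)).astype(int).tolist()+[0]; print(c,s)
print("board",wrect(p,"wrist",big(br,(c-75,s-75,c+75,min(s+75,300))),.055))
E
python3 -m pendant '[[-1.6,-1.4,0,0,0,-6.7,1],[-1.7,-1.5,0,0,0,-6.7,1],[-1.7,-1.5,0,0,0,-6.7,1],[-1.7,-1.5,0,0,0,-6.7,1],[-1.7,-1.5,0,0,0,-6.7,1],[-1.7,-1.5,-2,0,0,-6.7,1],[-1.7,-1.5,-3,0,0,-6.7,1],[-1.3,-1.1,-3,0,0,-6.4,1]]';python3 -m pendant '[[0,0,0,0,0,0,1],[0,0,0,0,0,0,1],[0,0,0,0,0,0,1]]'
python3 - <<'E'
from h import *
p=imaging.camera_params("wrist"); im=imaging.snapshot("wrist"); cv2.imwrite('pics/w8.png',im[:,:,::-1]); np.savez("pics/w8.npz",**p)
print(robot.get_obs()["tool_pos"],robot.get_obs()["ee_rot"], proj(p,"wrist",(.45,.067,.017)))
m=mask(im,(45,120,40),(80,255,255))
for b in blobs(m,100): print(b[:2])
for b in blobs(mask(im,(0,150,80),(8,255,255)),20): print("red",b[:2])
E
```

```text
289 178
board (array([624.2, 106.7]), array([ 65.6, 109.7]), np.float32(172.56))
time: 13.3
tool_pos: [0.4915, -0.0104, 0.1717]
ee_rot: [-3.14, -0.001, 2.086]
wrist_force: [-1.0, -0.5, 1.0]
width: 0.094
finger_force: 0.0
time: 13.6
tool_pos: [0.4951, -0.0094, 0.1762]
ee_rot: [3.139, 0.002, 2.093]
wrist_force: [1.0, 0.6, 0.5]
width: 0.0941
finger_force: 0.0
[ 0.49536837 -0.00938206  0.17659667] [3.13809986e+00 2.32722099e-03 2.09288755e+00] [287.22000505 111.88789397]
(array([287.9, 107.9]), [271, 50, 35, 117, 2975])
(array([462.6, 272.8]), [448, 259, 33, 27, 425])
(array([292.8, 369. ]), [262, 352, 68, 34, 1360])
red (array([288. , 172.5]), [272, 167, 33, 11, 256])
```

The board sits at (624.2, 106.7) mm with yaw 172.6°, as intended. Now I measure the torch's width profile.

Run:
```python
from h import *
p=dict(np.load("pics/w8.npz")); im=cv2.imread('pics/w8.png')[:,:,::-1]
m=big(mask(im,(45,100,30),(85,255,255)),(255,40,320,175)); W=[];
for r in range(48,170):
    c=np.flatnonzero(m[r]); 
    if len(c)<8: continue
    a=plane(p,"wrist",(c[0]-.5,r),.017)[:2]; b=plane(p,"wrist",(c[-1]+.5,r),.017)[:2]; W.append([r,*(500*(a+b)),1000*np.linalg.norm(a-b),c[0],c[-1]])
W=np.array(W); 
d=np.polyfit(W[:,2],W[:,1],1); ang=np.degrees(np.arctan2(-1,-d[0])) ; ang=np.degrees(np.arctan2(1,d[0])); print("axis deg",ang, "resid",np.std(W[:,1]-np.polyval(d,W[:,2])).round(2))
u=np.array([np.cos(np.radians(ang)),np.sin(np.radians(ang))]); o=np.array([450,67.])
s=(W[:,1:3]-o)@u
for k in range(0,len(W),3): print(int(W[k,0]),s[k].round(1),W[k,3].round(1),end=" | ")
n=np.array([-u[1],u[0]]); print("\nlateral offset",((W[:,1:3]-o)@n).mean().round(2),"u",u.round(3),"n",n.round(3))
g=im[30:56,288]; print(g.mean(1).astype(int).tolist()); g=im[160:185,288]; print(g.tolist())
```

```text
axis deg 119.95986346498321 resid 0.53
50 70.0 10.9 | 53 66.6 32.8 | 56 63.2 38.2 | 59 59.7 38.2 | 62 56.3 38.2 | 65 52.8 37.1 | 68 49.4 37.1 | 71 45.9 26.2 | 74 42.5 25.1 | 77 39.1 25.1 | 80 35.7 25.1 | 83 32.3 26.2 | 86 28.9 25.1 | 89 25.6 26.2 | 92 22.2 24.0 | 95 18.9 25.1 | 98 15.5 25.1 | 101 12.2 25.1 | 104 8.8 25.1 | 107 5.5 25.1 | 110 2.1 24.1 | 113 -1.2 25.2 | 116 -4.5 25.2 | 119 -7.9 25.2 | 122 -11.2 25.2 | 125 -14.5 25.3 | 128 -17.9 25.3 | 131 -21.2 25.3 | 134 -24.5 25.3 | 137 -27.9 25.4 | 140 -31.2 25.4 | 143 -34.5 25.4 | 146 -37.9 25.5 | 149 -41.2 24.4 | 152 -44.6 34.4 | 155 -47.9 38.9 | 158 -51.3 39.0 | 161 -54.7 37.9 | 164 -58.1 36.9 | 
lateral offset -0.78 u [-0.499  0.866] n [-0.866 -0.499]
[76, 73, 72, 74, 71, 74, 73, 72, 72, 72, 61, 38, 21, 12, 6, 7, 16, 5, 16, 17, 17, 38, 53, 54, 47, 49]
[[0, 123, 36], [17, 128, 43], [19, 127, 33], [11, 125, 38], [7, 126, 39], [13, 128, 42], [26, 126, 35], [84, 116, 35], [143, 97, 31], [170, 53, 11], [180, 26, 2], [181, 1, 0], [180, 11, 0], [184, 20, 12], [182, 23, 14], [183, 16, 5], [183, 20, 9], [178, 37, 37], [156, 75, 76], [133, 112, 110], [122, 125, 126], [126, 132, 130], [127, 132, 131], [124, 130, 129], [125, 130, 130]]
```

```bash
python3 -m pendant '[[-1.2,2,0,0,0,0,0.8],[-1.2,2,-1,0,0,0,0.7],[-1.2,2,-2,0,0,0,0.7],[-0.9,1.7,-2.5,0,0,0,0.7],[0,0,-2.5,0,0,0,0.7],[0,0,-2,0,0,0,0.7],[0,0,0,0,0,0,0.7],[0,0,0,0,0,0,0.7]]'; python3 -c "
from bench import robot;o=robot.get_obs();print((o['tool_pos']*1000).round(1),o['ee_rot'].round(4))"
```

```text
time: 14.45
tool_pos: [0.4499, 0.0677, 0.076]
ee_rot: [3.139, 0.001, 2.092]
wrist_force: [1.0, -0.4, 0.1]
width: 0.0659
finger_force: 0.0
[449.9  67.7  76. ] [3.1394e+00 1.0000e-03 2.0920e+00]
```

```bash
python3 -m pendant '[[0,0.1,-1.5,0,0,0,0.7],[0,0,-2,0,0,0,0.7],[0,0,-1.5,0,0,0,0.7],[0,0,-0.8,0,0,0,0.7],[0,0,-0.3,0,0,0,0.7],[0,0,0,0,0,0,0.7]]'; python3 -m pendant '[[0,0,0,0,0,0,0],[0,0,0,0,0,0,0],[0,0,0,0,0,0,0],[0,0,0,0,0,0,0],[0,0,0,0,0,0,0],[0,0,0,0,0,0,0],[0,0,0,0,0,0,0],[0,0,0,0,0,0,0]]'
```

```text
time: 15.05
tool_pos: [0.4493, 0.0683, 0.0143]
ee_rot: [3.14, 0.001, 2.091]
wrist_force: [-0.5, 0.0, -0.6]
width: 0.0656
finger_force: 0.0
time: 15.85
tool_pos: [0.4483, 0.0683, 0.0133]
ee_rot: [-3.142, 0.0, 2.091]
wrist_force: [0.6, -0.5, -0.5]
width: 0.0055
finger_force: 0.0
```

Run:
```python
from h import *
print(robot.tip_extent,[a for a in dir(robot) if a[0]!='_'])
o=robot.get_obs(); print(o)
p=imaging.camera_params("wrist"); im=imaging.snapshot("wrist"); cv2.imwrite('pics/w9.png',im[:,:,::-1])
t=imaging.snapshot("scene"); s=imaging.camera_params("scene")
u,v=proj(s,"scene",o["tool_pos"]).astype(int); print(u,v)
f=cv2.resize(t[v-60:v+40,u-60:u+60],None,fx=3,fy=3,interpolation=cv2.INTER_CUBIC)
out=np.zeros((420,780,3),np.uint8); out[:,:420]=im[:,70:490]; out[:300,420:]=f
cv2.imwrite("pics/v10.png",out[:,:,::-1])
```

```text
0.011 ['IKError', 'close_job', 'get_obs', 'tip_extent']
{'time': 15.85, 'joint_positions': array([ 2.59895348e-02, -2.73346616e-02,  1.83483280e+00, -1.90785366e-05,
        1.33411864e+00, -4.94124927e-01]), 'qvel': array([-6.24828156e-05, -1.27037540e-03,  5.68159845e-05, -2.52522986e-04,
        1.64498265e-04,  4.56084588e-04]), 'joint_torque': array([ 2.68290860e-03, -2.63472658e+01, -2.75119454e+01,  5.67673822e-02,
        4.98935266e-02,  1.06374046e-04]), 'tool_pos': array([0.44834665, 0.06826714, 0.01330318]), 'ee_rot': array([-3.14156262e+00,  4.89008062e-06,  2.09091526e+00]), 'wrist_force': array([ 0.63574645, -0.47762106, -0.52580297]), 'wrist_torque': array([-0.07477265,  0.05461888,  0.02650348]), 'finger_force': 0.0, 'width': 0.0055314866932993844}
305 227
```

View pics/v10.png

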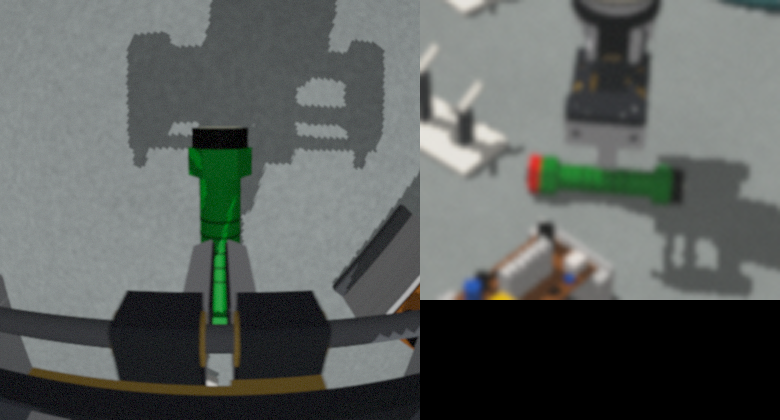

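The wrist view shows the barrel under nearly closed fingers (gap at 211–228, barrel 200–240). The scene crop shows the fingers ending at the torch's top edge. They seem to be above the barrel although the reading says 13 mm, so I check heights numerically.

Run:
```python
from h import *
p=imaging.camera_params("wrist"); im=cv2.imread('pics/w9.png')[:,:,::-1]
o=robot.get_obs(); tp=o["tool_pos"]; C=-p["R"].T@p["t"]; print("cam",C.round(4),"tcp",tp.round(4))
u=np.array([np.cos(np.radians(119.9)),np.sin(np.radians(119.9))]); n=np.array([-u[1],u[0]])
m=big(mask(im,(45,100,30),(85,255,255)),(250,120,330,245))
for r in range(146,240,6):
    c=np.flatnonzero(m[r]); a,b=[plane(p,"wrist",(x,r),.017)[:2]*1000-[449.7,69.1] for x in(c[0]-.5,c[-1]+.5)]
    print(r,"s",(a@u).round(1),"lat",(a@n).round(1),(b@n).round(1),"w",np.linalg.norm(a-b).round(1))
print("row profile col 289",[int(x) for x in im[120:150,289].mean(1)])
# scene: finger tip & torch
t=imaging.snapshot("scene"); q=imaging.camera_params("scene")
g=big(mask(t,(45,100,30),(85,255,255)),(270,200,350,250)); print("torch scene",wrect(q,"scene",g,.017))
for z in(-.011,0,.02,.04): print(z,proj(q,"scene",tp+[0,0,z]).round(1))
ww=t[205:240,302:314].astype(int); print(ww.mean(1).astype(int).tolist())
```

```text
cam [0.4101 0.1366 0.2152] tcp [0.4484 0.0683 0.0133]Traceback (most recent call last):
  File "<stdin>", line 7, in <module>
IndexError: index 0 is out of bounds for axis 0 with size 0
```

Run:
```python
from h import *
p=imaging.camera_params("wrist"); im=cv2.imread('pics/w9.png')[:,:,::-1]
tp=robot.get_obs()["tool_pos"]
u=np.array([np.cos(np.radians(119.9)),np.sin(np.radians(119.9))]); n=np.array([-u[1],u[0]])
m=big(mask(im,(45,100,20),(85,255,255)),(250,120,330,245))
for r in range(146,240,4):
    c=np.flatnonzero(m[r])
    if len(c)<5: continue
    a,b=[plane(p,"wrist",(x,r),.017)[:2]*1000-[449.7,69.1] for x in(c[0]-.5,c[-1]+.5)]
    print(r,"s",(a@u).round(1),"lat",(a@n).round(1),(b@n).round(1),"w",np.linalg.norm(a-b).round(1))
t=imaging.snapshot("scene"); q=imaging.camera_params("scene")
g=big(mask(t,(45,100,30),(85,255,255)),(270,200,350,250)); print("torch scene",wrect(q,"scene",g,.017))
t0=cv2.imread("pics/scene1.png")[:,:,::-1]; g=big(mask(t0,(45,100,30),(85,255,255)),(270,200,350,250)); print("before",wrect(q,"scene",g,.017))
for z in(-.011,0,.02,.04): print(z,proj(q,"scene",tp+[0,0,z]).round(1))
for r in range(200,236,2): print(r,[tuple(int(v) for v in t[r,c]) for c in(300,304,307,310,314)])
```

```text
150 s 61.0 lat 19.5 -19.0 w 38.5
154 s 58.5 lat 19.5 -19.0 w 38.5
158 s 56.1 lat 19.5 -19.1 w 38.6
162 s 53.6 lat 19.6 -18.5 w 38.1
166 s 51.1 lat 19.6 -19.1 w 38.8
170 s 48.6 lat 19.7 -19.2 w 38.9
174 s 46.1 lat 19.1 -18.6 w 37.7
178 s 43.5 lat 13.0 -12.4 w 25.4
182 s 41.0 lat 13.0 -12.4 w 25.4
186 s 38.5 lat 13.0 -11.9 w 24.9
190 s 35.9 lat 13.1 -11.9 w 25.0
194 s 33.4 lat 13.1 -11.9 w 25.0
198 s 30.8 lat 12.5 -11.9 w 24.5
202 s 28.2 lat 13.2 -12.6 w 25.8
206 s 25.6 lat 13.2 -12.0 w 25.3
210 s 23.0 lat 12.7 -12.1 w 24.7
214 s 20.3 lat 12.7 -12.1 w 24.8
218 s 17.7 lat 12.8 -12.1 w 24.9
222 s 15.0 lat 12.8 -12.2 w 25.0
226 s 12.3 lat 12.9 -12.2 w 25.1
230 s 9.6 lat 12.9 -12.3 w 25.2
234 s 6.8 lat 13.0 -11.7 w 24.6
238 s 4.1 lat 13.0 -12.4 w 25.4
torch scene (array([445.6,  72.5]), array([ 49.9, 126.3]), np.float32(120.31))
before (array([445.2,  72.4]), array([ 49.6, 126.5]), np.float32(120.13))
-0.011 [305. 230.]
0 [305.2 227.3]
0.02 [305.4 222.3]
0.04 [305.7 217.2]
200 [(55, 57, 59), (55, 57, 60), (55, 57, 61), (54, 58, 60), (56, 57, 61)]
202 [(56, 57, 60), (53, 56, 59), (54, 56, 5
[... 640 characters left out ...]
127, 128, 127), (116, 115, 115), (124, 126, 125), (139, 143, 141)]
220 [(140, 148, 142), (123, 124, 123), (115, 115, 114), (125, 127, 127), (140, 144, 142)]
222 [(85, 132, 90), (97, 119, 99), (97, 104, 98), (106, 114, 108), (122, 131, 123)]
224 [(37, 125, 47), (40, 120, 49), (45, 82, 49), (47, 82, 51), (55, 87, 59)]
226 [(37, 117, 47), (37, 119, 47), (37, 89, 42), (35, 84, 41), (32, 82, 38)]
228 [(35, 92, 41), (35, 98, 43), (35, 88, 42), (32, 82, 39), (36, 86, 41)]
230 [(51, 79, 54), (43, 77, 46), (41, 79, 44), (40, 77, 42), (34, 78, 40)]
232 [(80, 86, 82), (75, 83, 77), (75, 83, 77), (68, 79, 70), (63, 80, 65)]
234 [(110, 115, 111), (103, 107, 105), (96, 99, 97), (90, 94, 93), (84, 88, 85)]
```

The torch hasn't moved and the camera heights agree. In the scene view, though, the fingertips end about 20 mm above the reported TCP, at row 222. So the real fingertips stand about 31 mm higher than the tool frame says, which also explains the first miss. I open and go about 29 mm lower, watching the force.

```bash
python3 -m pendant '[[0.1,0.1,0.2,0,0,0,0.7],[0,0,0,0,0,0,0.7],[0,0,0,0,0,0,0.7],[0,0,0,0,0,0,0.7],[0,0,0,0,0,0,0.7],[0,0,0,0,0,0,0.7],[0,0,-1,0,0,0,0.7],[0,0,-1,0,0,0,0.7]]'; python3 -m pendant '[[0,0,-0.4,0,0,0,0.7],[0,0,-0.3,0,0,0,0.7],[0,0,0,0,0,0,0.7]]'
```

```text
time: 16.8
tool_pos: [0.4495, 0.0693, -0.0053]
ee_rot: [3.141, 0.0, 2.091]
wrist_force: [0.6, -0.2, -0.2]
width: 0.061
finger_force: 0.0
time: 17.1
tool_pos: [0.4488, 0.0692, -0.0124]
ee_rot: [-3.14, -0.001, 2.091]
wrist_force: [0.1, 0.1, 0.2]
width: 0.0657
finger_force: 0.0
```

```bash
python3 -m pendant '[[0,0,-0.2,0,0,0,0.7],[0,0,0,0,0,0,0.5],[0,0,0,0,0,0,0],[0,0,0,0,0,0,0],[0,0,0,0,0,0,0],[0,0,0,0,0,0,0],[0,0,0,0,0,0,0],[0,0,0,0,0,0,0]]'; python3 -m pendant '[[0,0,0,0,0,0,0],[0,0,0,0,0,0,0]]'
```

```text
time: 17.9
tool_pos: [0.4493, 0.0692, -0.0135]
ee_rot: [-3.141, 0.0, 2.091]
wrist_force: [-1.4, -0.5, 1.4]
width: 0.0252
finger_force: 30.0
time: 18.1
tool_pos: [0.4492, 0.0692, -0.0136]
ee_rot: [-3.141, 0.0, 2.091]
wrist_force: [-1.1, -0.6, 1.2]
width: 0.0253
finger_force: 30.0
```

Gripped: 30 N at 25 mm. I lift.

```bash
python3 -m pendant '[[0,0,0.3,0,0,0,0],[0,0,0.6,0,0,0,0],[0,0,1.2,0,0,0,0],[0,0,2,0,0,0,0],[0,0,3,0,0,0,0],[0,0,3.5,0,0,0,0],[0,0,3.5,0,0,0,0],[0,0,2.5,0,0,0,0]]'; python3 -m pendant '[[1,-1.6,1,0,0,-2,0],[1.8,-3,0.5,0,0,-3.5,0],[2.3,-4,0,0,0,-4,0],[2.4,-4,0,0,0,-4,0],[2.4,-4,0,0,0,-4,0],[2.4,-4,0,0,0,-4,0],[2.4,-4,0,0,0,-3,0],[1.8,-3,0,0,0,-1.5,0]]'; python3 -m pendant '[[1,-1.6,0,0,0,-0.4,0],[0,0,0,0,0,0,0]]'
```

```text
time: 18.9
tool_pos: [0.4503, 0.0694, 0.1561]
ee_rot: [3.137, 0.002, 2.091]
wrist_force: [0.2, 0.4, -1.6]
width: 0.0255
finger_force: 30.0
time: 19.7
tool_pos: [0.6153, -0.2094, 0.1677]
ee_rot: [3.141, 0.001, 1.634]
wrist_force: [0.0, -0.0, -2.6]
width: 0.0255
finger_force: 30.0
time: 19.9
tool_pos: [0.6249, -0.2253, 0.1667]
ee_rot: [-3.141, 0.0, 1.627]
wrist_force: [-0.6, -0.2, -2.9]
width: 0.0251
finger_force: 30.0
```

Run:
```python
from h import *
p=imaging.camera_params("wrist"); o=robot.get_obs(); im=imaging.snapshot("wrist"); cv2.imwrite('pics/w11.png',im[:,:,::-1]); tp=o["tool_pos"]
y=o["ee_rot"][2]; u=np.array([np.cos(y),np.sin(y)]); n=np.array([-u[1],u[0]])
hsv=cv2.cvtColor(im,cv2.COLOR_RGB2HSV)
m=mask(im,(45,100,20),(85,255,255))
for r in range(100,250,5):
    c=np.flatnonzero(m[r,220:360])+220
    if len(c)<5: print(r,"-",im[r,289]); continue
    a,b=[(plane(p,"wrist",(x,r),tp[2]+.0306)-tp)[:2]*1000 for x in(c[0]-.5,c[-1]+.5)]
    print(r,c[0],c[-1],"s",(a@u).round(1),"lat",(a@n).round(1),(b@n).round(1))
for X in((.6055,-.1855,.01),(.6674,-.1827,.01)): print(proj(p,"wrist",X).round(1))
q=imaging.camera_params("top"); print(plane(q,"top",(346.6,179),.01))
```

```text
100 - [141 145 146]
105 - [137 144 143]
110 - [134 142 141]
115 - [142 148 147]
120 - [139 146 147]
125 - [138 146 143]
130 - [68 67 65]
135 - [ 5 14 11]
140 - [ 9 11  8]
145 - [4 0 3]
150 - [13  9  9]
155 254 325 s 61.0 lat 18.5 -19.6
160 254 329 s 58.4 lat 18.5 -21.8
165 254 330 s 55.7 lat 18.6 -22.4
170 254 330 s 53.0 lat 18.6 -22.5
175 254 330 s 50.3 lat 18.7 -22.5
180 254 330 s 47.5 lat 18.8 -22.6
185 260 329 s 44.8 lat 15.6 -22.1
190 267 329 s 42.0 lat 11.8 -22.2
195 267 330 s 39.2 lat 11.9 -22.8
200 267 329 s 36.5 lat 11.9 -22.4
205 267 329 s 33.6 lat 12.0 -22.5
210 267 329 s 30.8 lat 12.0 -22.6
215 267 328 s 28.0 lat 12.1 -22.1
220 267 328 s 25.1 lat 12.2 -22.2
225 267 328 s 22.2 lat 12.2 -22.3
230 267 328 s 19.2 lat 12.3 -22.4
235 268 328 s 16.3 lat 11.8 -22.5
240 268 328 s 13.2 lat 11.8 -22.6
245 267 312 s 10.2 lat 12.5 -13.6
[273.5 155.7]
[329.4 156.5]
[ 0.63852675 -0.24220427  0.01      ]
```

The base's low corner is seen at (330,157) against a predicted (329.4,156.5), so the cradle pose holds, and the torch is centred in the grip to within 1 mm. I tilt the lens down and hover.

```bash
python3 -m pendant '[[0.4,-0.2,0,-3,-0.2,0,0],[0.4,-0.2,0,-4.5,-0.3,0,0],[0.4,-0.2,0,-4.5,-0.3,0,0],[0.3,-0.3,-1,-4,-0.2,0,0],[0,0,-2,-1.7,-0.1,0,0],[0,0,-2,0,0,0,0],[0,0,-1,0,0,0,0],[0,0,0,0,0,0,0]]'
python3 - <<'E'
from h import *
from scipy.spatial.transform import Rotation as R
o=robot.get_obs(); tp=o["tool_pos"]*1000; M=R.from_euler("xyz",o["ee_rot"]).as_matrix()
org=tp-30.6*M[:,2]; print(tp.round(1),"axes x",M[:,0].round(3),"z",M[:,2].round(3),"slope",np.arcsin(-M[2,0]).round(3),"yaw",np.degrees(np.arctan2(M[1,0],M[0,0])).round(1),"origin",org.round(1))
E
```

```text
time: 20.75
tool_pos: [0.6379, -0.2302, 0.1056]
ee_rot: [-3.139, 0.308, 1.632]
wrist_force: [0.6, 0.3, -1.7]
width: 0.0256
finger_force: 30.0
[ 637.9 -230.2  105.6] axes x [-0.058  0.951 -0.303] z [ 0.016 -0.302 -0.953] slope 0.308 yaw 93.5 origin [ 637.4 -220.9  134.8]
```

```bash
python3 -m pendant '[[0.15,-0.4,-0.7,0,0,0,0],[0,-0.4,-1.2,0,0,0,0],[0,-0.4,-1.2,0,0,0,0],[0,-0.3,-0.9,0,0,0,0],[0.1,-0.15,-0.5,0,0,0,0],[0,-0.06,-0.2,0,0,0,0],[0,0,0,0,0,0,0],[0,0,0,0,0,0,0]]'
python3 - <<'E'
from h import *
from scipy.spatial.transform import Rotation as R
o=robot.get_obs(); tp=o["tool_pos"]*1000; M=R.from_euler("xyz",o["ee_rot"]).as_matrix()
org=tp-30.6*M[:,2]; print("origin",org.round(1),o["wrist_force"].round(1),o["wrist_torque"].round(2))
E
```

```text
time: 21.55
tool_pos: [0.6423, -0.2489, 0.061]
ee_rot: [3.14, 0.31, 1.63]
wrist_force: [0.1, 0.1, -1.0]
width: 0.0256
finger_force: 30.0
origin [ 641.7 -239.6   90.1] [ 0.1  0.1 -1. ] [0.13 0.1  0.02]
```

```bash
python3 -m pendant '[[-0.15,0.1,-0.3,0,0,0,0],[0,-0.1,-0.3,0,0,0,0],[0,0,-0.1,0,0,0,0],[0,0,0,0,0,0,0]]';python3 -m pendant '[[0,-0.05,-0.1,0,0,0,0],[0,0,0,0,0,0,0]]';python3 -m pendant '[[0,-0.03,-0.1,0,0,0,0],[0,0,0,0,0,0,0]]'
```

```text
time: 21.95
tool_pos: [0.6401, -0.2487, 0.0529]
ee_rot: [3.141, 0.309, 1.63]
wrist_force: [-0.7, 0.3, -2.6]
width: 0.0252
finger_force: 30.0
time: 22.15
tool_pos: [0.6404, -0.2494, 0.0523]
ee_rot: [3.141, 0.31, 1.63]
wrist_force: [-0.0, -0.2, -2.4]
width: 0.0253
finger_force: 30.0
time: 22.35
tool_pos: [0.6403, -0.2496, 0.0512]
ee_rot: [3.141, 0.309, 1.63]
wrist_force: [1.0, -0.3, -2.6]
width: 0.0252
finger_force: 30.0
```

```bash
python3 -m pendant '[[0,-0.03,-0.1,0,0,0,0],[0,0,0,0,0,0,0]]';python3 -m pendant '[[0,-0.03,-0.1,0,0,0,0],[0,0,0,0,0,0,0]]'
```

```text
time: 22.55
tool_pos: [0.6403, -0.2499, 0.0502]
ee_rot: [3.141, 0.309, 1.63]
wrist_force: [-0.9, 0.2, -1.1]
width: 0.0252
finger_force: 30.0
time: 22.75
tool_pos: [0.6404, -0.25, 0.05]
ee_rot: [3.14, 0.309, 1.63]
wrist_force: [-2.0, 1.7, 0.8]
width: 0.0254
finger_force: 30.0
```

Contact at the seat height. I release and back out along the tool axis.

```bash
python3 -m pendant '[[0,0,-0.03,0,0,0,0],[0,0,0,0,0,0,0.35],[0,0,0,0,0,0,0.5],[0,0,0,0,0,0,0.5],[0,0,0,0,0,0,0.5],[0,0,0,0,0,0,0.5]]'; python3 -m pendant '[[0,0.15,0.5,0,0,0,0.5],[0,0.3,1,0,0,0,0.5],[0,0.6,1.9,0,0,0,0.5],[0,0.9,2.9,0,0,0,0.5],[0,0.9,2.9,0,0,0,0.5],[0,0,4,0,0,0,0.5],[0,0,4,0,0,0,0.5],[0,0,1,0,0,0,0.5]]'
python3 - <<'E'
from h import *
p=imaging.camera_params("wrist"); im=imaging.snapshot("wrist"); cv2.imwrite('pics/w12.png',im[:,:,::-1])
s=imaging.snapshot("scene"); cv2.imwrite('pics/scene2.png',s[:,:,::-1]); q=imaging.camera_params("scene")
u=np.array([-.056,.951,-.305]);c=np.array([.6398,-.2404,.08])
for nm,d in(("lens",.075),("rim",.063),("hex+",.046),("hex-",-.046),("tail",-.075)): print(nm,proj(p,"wrist",c+d*u).round(1),proj(q,"scene",c+d*u).round(1))
for n,i in(("w",im),("s",s)):
    for b in blobs(mask(i,(45,100,20),(85,255,255)),60): print(n,"green",b[0],b[1])
    for b in blobs(mask(i,(0,150,80),(8,255,255)),8): print(n,"red",b[0],b[1])
m=mask(im,(45,100,20),(85,255,255))
E
```

```text
time: 23.35
tool_pos: [0.6404, -0.2504, 0.0489]
ee_rot: [3.141, 0.31, 1.63]
wrist_force: [0.1, 0.9, -0.6]
width: 0.0469
finger_force: 0.0
time: 24.15
tool_pos: [0.6426, -0.2221, 0.2396]
ee_rot: [3.128, 0.314, 1.627]
wrist_force: [-0.3, -0.0, 0.3]
width: 0.0469
finger_force: 0.0
lens [283.3  95.6] [198.4 218. ]
rim [283.3 106.5] [195.2 215.5]
hex+ [283.4 121.9] [190.7 212. ]
hex- [283.9 203.3] [166.7 193.5]
tail [284.1 227.3] [159.2 187.7]
w green [283.7 154.4] [258, 100, 52, 121, 4994]
w red [284.  224.8] [269, 219, 31, 11, 226]
w red [159.3 279.5] [157, 277, 6, 6, 24]
w red [160.2 286.6] [158, 285, 6, 4, 14]
w red [275.1 310.6] [273, 309, 5, 4, 14]
s green [249.6  61.4] [247, 50, 6, 26, 97]
s green [436.  87.] [430, 69, 16, 45, 342]
s green [452.2  91.2] [443, 74, 20, 36, 334]
s green [538.9 108.8] [517, 93, 43, 39, 815]
s green [180.8 213. ] [161, 186, 43, 49, 846]
s green [213.5 293.3] [206, 286, 17, 16, 121]
s red [369.4  10. ] [360, 8, 19, 5, 50]
s red [515.6  37.3] [478, 30, 73, 16, 253]
s red [176.4 153.3] [174, 151, 6, 6, 16]
s red [161.  186.7] [158, 184, 8, 8, 27]
s red [237.2 368.7] [233, 365, 9, 8, 41]
```

Run:
```python
from h import *
im=cv2.imread('pics/w12.png')[:,:,::-1]; s=cv2.imread('pics/scene2.png')[:,:,::-1]
print([int(v) for v in im[84:126,284].mean(1)],"\ng",[int(im[r,284,1])-int(im[r,284,0]) for r in range(84,126,2)])
dk=big(mask(s,(0,0,0),(179,255,45)),(185,203,212,232)); print([b[:2] for b in blobs(dk,4)])
q=imaging.camera_params("scene"); print("board scene",wrect(q,"scene",big(mask(s,(3,80,40),(25,255,255)),(240,235,330,300)),.055))
t=imaging.snapshot("top"); cv2.imwrite('pics/top2.png',t[:,:,::-1]); q=imaging.camera_params("top")
print("board top",wrect(q,"top",big(mask(t,(3,80,40),(25,255,255)),(225,150,280,215)),.055))
o=robot.get_obs(); print(o["time"],o["wrist_force"].round(1))
```

```text
[89, 85, 80, 86, 86, 88, 86, 85, 85, 91, 86, 62, 31, 22, 11, 14, 10, 17, 19, 19, 15, 26, 40, 57, 54, 62, 56, 54, 56, 59, 54, 53, 50, 59, 53, 53, 52, 53, 53, 51, 51, 54] 
g [4, 4, 3, 5, 6, 2, -1, 2, -5, 6, 5, 79, 127, 122, 125, 129, 121, 124, 124, 126, 122]
[(array([195.9, 216.3]), [194, 213, 6, 8, 15])]
board scene (array([623.6, 110.2]), array([ 65.8, 107.4]), np.float32(172.2))
board top (array([624.1, 105.7]), array([ 69.1, 108. ]), np.float32(172.51))
24.3 [ 0.5 -0.3  0. ]
```

The torch's rim spans rows 95–106, against a predicted 95.6–106.5, and its red cap agrees in both views. The board lies level and centred on the rest in all three views. I hand in.

```bash
python3 -c "
from bench import robot; print(robot.close_job())"
```

```text
the job is handed in; nothing more can be done
None
```

The power board is on the board rest and the torch is in the green cradle with its lens at the low end; both are released, and I handed the job in at 24.3 s. The first try at the board missed and nudged it a few millimetres on the bench before the second grip held.

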